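Daily check of the bench balance with its check weight

TASK

Do the daily check of the bench balance: take the spectacle case off the pan and lay it flat in the free part of the job tray, then press the zero key fully down and let it up while the pan is empty. Then set the middle-sized of the three steel check weights gently upright on the centre of the pan, within about a centimetre, and leave it standing there alone. Do not press hard on the sprung pan or press the zero key while the weight is on it, and leave the lenses, the other weights, the bottles and the pen pot where they are.

Things in the scene. Friction and masses are not known exactly. Their poses are not given: they have to be found in the camera images.
- balance: White and grey electronic bench balance, fixed to the bench; housing 190 (x) x 170 (y) x 42 mm high. Origin under its centre on the bench; -x is its front, toward the robot, with the dark display and the zero key; the round pan stands over the rear part, centre at (20, 0) mm, about 20 mm above the housing. The zero key is at (-68, -52) mm.
- pan_plate: The balance's round steel pan, 130 mm diameter and 4 mm thick, on a spring-loaded stem. Origin at the centre of its top face, z up; 74 mm above the bench when empty. It sinks 1.1 mm for each 100 g and rocks when loaded off centre. Two turned rings (49 and 100 mm diameter) mark the centre.
- pan_spring (a joint): How far the pan has sunk, in m: 0 empty, 0.0055 under the middle-sized weight, stop at 0.018; beyond 0.014 the balance is overloaded.
- zero_key (a joint): Travel of the zero key, in m: 0 up, 0.006 fully down (5 N, straight down); it springs back.
- zero_key_top (a point): Centre of the top of the zero key, the one round black key (26 mm diameter), right of the display on the front of the balance.
- glasses_case: Dark blue hard spectacle case, shut, 60 (x) x 150 (y) x 36 mm high, about 0.16 kg; it starts lying on the pan. Origin at the centre of its underside, z up, long axis y.
- job_tray: Grey open job tray fixed to the bench, 150 (x) x 260 (y) x 30 mm high, walls 4 mm, floor 4 mm thick (inside 142 x 252 mm). Origin under its centre, long axis y. Two lens blanks fill its -y end up to y = -58 mm; the rest, from y = -58 to +126 mm, is free for the case, which fits only lengthwise (case y along tray y); the middle of the free part is at y = +34 mm.
- lens_blank_near: Round lens blank, 67 mm diameter, 12 mm high, in the -y end of the job tray, near side. Origin under its centre. Stays there.
- lens_blank_far: The same, beside it on the far side of the tray. Stays there.
- weight_tray: Low wooden tray fixed to the bench, 75 (x) x 200 (y) mm, rim 12 mm high, floor 6 mm above the bench. Origin under its centre. The three weights stand on it in a row along y, 63 mm apart, 6 mm behind its centre line, in any order; steel forceps lie flat in front of them (not needed).
- weight_middle: The middle-sized check weight, 500 g, steel: plain cylinder 40 mm diameter and 56 mm high, above it a thin neck and a knob 22 mm across, 80 mm high in all. Origin at the centre of its underside, z up.
- weight_small: The small weight, 200 g: cylinder 30 mm diameter, 60 mm high with knob. Origin at the centre of its underside. Stays.
- weight_large: The large weight, 1 kg: cylinder 54 mm diameter, 88 mm high with knob. Origin at the centre of its underside. Stays.
- pen_pot: Dark round pot of pens, 78 mm diameter, 155 mm high with its pens. Origin under its centre. Bystander.
- drop_bottle: Dropper bottle, 32 mm diameter, 82 mm high. Origin under its centre. Bystander beside the pen pot.
- glue_bottle: Glue bottle, 28 mm diameter, 70 mm high. Origin under its centre. Bystander beside the pen pot.
- spray_bottle: Lens cleaner bottle, 38 mm diameter, 120 mm high. Origin under its centre. Bystander behind the balance.
Mind the look-alikes: they are no part of the job. Leave any red look-alike of the weight_middle alone.

How it is judged:
By the outcome, as a careful person would: the job done as asked, in the order asked, and still so for the second after the job is handed in, with the robot touching nothing.
It also fails if it takes over 70 s, if anything falls off the work surface, if the arm or the gripper's body presses on something with over 40 N, if the wrist force passes 120 N, or if a joint passes its speed limit or range.

ROBOT

A 7-joint arm with a two-finger parallel gripper is mounted at the origin on a cart in front of the work surface, level with it; the furniture and walls round the work are solid. World frame = base frame: x ahead of the robot, y to its left, z up, the work surface at z = 0. Lengths are in mm, angles in rad, forces in N, time in s.
With the tool pointing down it reaches from about 400 to 875 mm from the base axis. Payload 4.4 kg.
Tool frame: the origin (TCP) lies between the finger pads; the fingertips stand 17 mm ahead of it and the grasp point (between the pads) lies 2 mm behind it; z points along the fingers, y is the line along which they close (so a half turn about z gives the same grasp; the last joint's range is limited). The gripper opens to 85 mm and grips with 20 to 120 N. Pads are 22 mm wide; open, the fingers measure 114 mm over their backs; the gripper's body (76 mm by 85 mm) begins 54 mm behind the grasp point. The pads swing forward as they close: fully open they stand 13 mm farther back than shut.
Start: joints at [1.14, 0.628, 0.038, 1.517, -0.027, 0.996, -0.02], TCP at [231.923, -607.231, 248.313] pointing down, gripper open.
Joint ranges: [-3.06, 3.06], [-0.37, 2.12], [-1.25, 1.32], [0.18, 2.47], [-1.1, 4.24], [0.23, 1.98], [-2.94, 2.94]. Speed limits (rad/s): [2.57, 2.57, 3.14, 3.14, 3.14, 3.14, 3.14].

INTERFACE

Orientations are given as [roll, pitch, yaw] about the fixed x, y, z axes, in that order (R = Rz(yaw) Ry(pitch) Rx(roll)).
In Python, from cell import sensors, get_image, ctrl gives the robot as it stands.
- The arm moves only by the tool send_rows, never from a script. Its argument "series" is a list of rows, each a list of 3 entries, a list of its own where there are three numbers: the finger opening in mm, from 0 to 85.4, then the shift along the world's x, y, z in units of 60 mm (1.0 is 60 mm), then the turn, a rotation vector about the world's x, y, z in units of 5 degrees (1.0 is 5 degrees). A call has 1 to 8 rows; each row shifts and turns the commanded pose from where the row before left it; what a row does not reach is not made up. A row lasts 1/8 s, in which the tool goes at most 62.5 mm and 10.7 degrees, less where a joint would pass 70% of its speed; a pose out of reach is approached as far as the arm can. A call is refused whole if a number of a shift passes 1 or a number of a turn 1, either way. A call with a gripper value outside its range is refused whole. The fingers move at their own pace and stop on an object; the grip force is fixed at half the most. Time passes only in rows, so rows that do not move let the fingers close. It gives the time, the measured TCP pose, the force, the opening and the grip force at its end, in the units of the state.
- sensors.read_state(): the state, without advancing time (a new reading comes with each control period).
- get_image(name): name is "scene" or "top" or "wrist"; returns a dict with "img" (420x560x3 uint8, red, green, blue), "depth" (420x560 float32, mm along the optical axis (not along the pixel's ray), 0 where there is no reading), "vfov" (degrees; the focal length in pixels is half the picture's height over the tangent of half this angle, whatever the lens; pixels are square), "cx", "cy" (the principal point, pixels), "k1" (the pictures are not rectified: a ray, as slopes to the right and down, at radius r is drawn at 1 + k1 r^2 times it, then the intrinsics apply), "world_to_cam" (4x4, takes a point from world to camera coordinates). Camera axes: x right, y down, z forward; pixel columns grow to the right and rows downward; lengths in mm; the calibration is good to about 2 mm. A picture is of the moment at which its call begins.
- ctrl.finish_job(): hands the job in; it is judged then, once.
The state is a dict: "clock": time; "qpos": joint angles; "qd": joint speeds; "tau": joint torques, N m; "eef_pos": TCP position; "tool_rot": TCP orientation; "force": force on the tool from outside, world axes, zero at the start; "torque": the same for the moment, N m; "width": finger opening in mm; "gripper_force": force on a finger pad.
Only numpy, scipy, OpenCV 4.12 (cv2) and the standard library are available. Lean on these libraries where they do the work, as an engineer would, in place of code of your own. Each camera call takes 0.05 s, during which the arm holds its last target. There are 200 camera calls.

## Working session

There is one attempt and no reset: what is moved stays moved. The work goes in short steps, Python scripts to look and compute and a tool call to move; the robot and the scene stay as the last step left them, time stands still between calls to the robot, and variables do not carry over. Pictures are saved under pics/ and viewed, at most 10 in all, crops included, and the job is handed in when it is done.

Besides the shell and the picture viewer there is one more tool, called after "Emit:" as name([rows], argument=value, ...), one row to a line, values as JSON. send_rows: Moves the arm, as the interface text tells. Its arguments: {"type":"object","properties":{"series":{"type":"array"}},"required":["series"]}

```bash
mkdir -p pics; ls; cat > h.py <<'E'
import numpy as np, cv2
from cell import sensors, get_image, ctrl
def save(n,f,crop=None,s=1):
    d=get_image(n); im=d["img"][...,::-1]
    if crop: x0,y0,x1,y1=crop; im=im[y0:y1,x0:x1]
    if s!=1: im=cv2.resize(im,None,fx=s,fy=s,interpolation=cv2.INTER_CUBIC)
    cv2.imwrite(f"pics/{f}.png",im); return d
def K(d):
    h=d["img"].shape[0]; return h/2/np.tan(np.radians(d["vfov"])/2)
def slopes(d,uv):
    f=K(d); p=(np.atleast_2d(uv).astype(float)-[d["cx"],d["cy"]])/f; q=p.copy()
    for _ in range(20): q=p/(1+d["k1"]*(q**2).sum(1,keepdims=True))
    return q
def onplane(d,uv,z):
    q=slopes(d,uv); M=np.array(d["world_to_cam"]); R,t=M[:3,:3],M[:3,3]
    c=-R.T@t; r=np.c_[q,np.ones(len(q))]@R
    return c+r*((z-c[2])/r[:,2])[:,None]
def cloud(d):
    h,w=d["depth"].shape; v,u=np.mgrid[:h,:w]; q=slopes(d,np.c_[u.ravel(),v.ravel()])
    Z=d["depth"].ravel()[:,None]; M=np.array(d["world_to_cam"])
    P=(np.c_[q,np.ones(len(q))]*Z-M[:3,3])@M[:3,:3]; P[Z[:,0]==0]=np.nan
    return P.reshape(h,w,3)
E
python3 - <<'E'
from h import *
a=save("top","top0"); b=save("scene","scene0")
s=sensors.read_state(); print(s)
import pickle; pickle.dump((a,b),open("v0.pkl","wb"))
for d in(a,b): print(d["vfov"],d["cx"],d["cy"],d["k1"],np.round(d["world_to_cam"],3).tolist())
E
```

```text
pics
{'clock': 0.1, 'qpos': array([ 1.14020799,  0.62926619,  0.03845271,  1.51829563, -0.02701793,
        0.99628877, -0.01996536]), 'qd': array([ 0.00024076, -0.00243511,  0.00103229, -0.00168648,  0.00023292,
       -0.00095687, -0.00135113]), 'tau': array([ 3.42277155e-03, -5.64534581e+01,  1.23045199e+00, -1.93975031e+01,
        1.12226175e-02,  5.33372979e-03, -9.72621716e-08]), 'eef_pos': array([ 231.7231314 , -606.71077002,  247.46418035]), 'tool_rot': array([-3.13985275e+00,  8.41413829e-06,  3.64806175e-01]), 'force': array([ 0.93140401, -0.19782321, -0.34356968]), 'torque': array([0.0450421 , 0.0227607 , 0.01639045]), 'gripper_force': 0.0, 'width': 85.52565104184347}
42.11625949374059 280.3347283311763 213.2510204241872 -0.042561478724769355 [[-0.028, -1.0, -0.005, 38.743], [-0.985, 0.028, -0.171, 610.091], [0.171, 0.0, -0.985, 1477.826], [0.0, 0.0, 0.0, 1.0]]
48.34693514562 273.70013046952056 215.63845321115278 0.024561789975095373 [[-0.883, -0.469, -0.004, 533.439], [-0.332, 0.632, -0.7, 251.698], [0.331, -0.617, -0.714, 1019.031], [0.0, 0.0, 0.0, 1.0]]
```

View pics/top0.png

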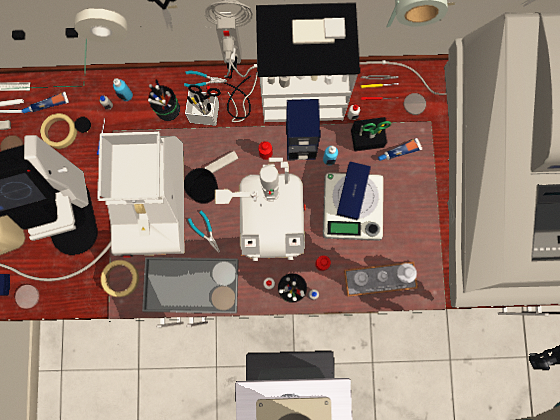

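View pics/scene0.png

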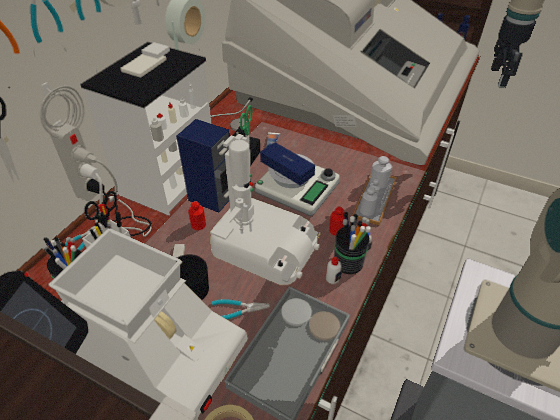

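The top view shows the balance at (354,205) with the case lying diagonally on its pan at (352,190). The job tray is at (190,285), with lenses at its right (-y) end, and the weight tray is at (382,277). There is a tall instrument at (272,210) between them. The scene view shows the same layout.

The candidates for the weight are three steel ones at top pixels (361,279), (383,275) and (407,271), plus red ones at (323,263) and (266,150). The red ones are decoys. I'll measure the steel ones and enlarge that area.

```bash
python3 - <<'E'
from h import *
import pickle
a,b=pickle.load(open("v0.pkl","rb"))
P=cloud(a); im=a["img"].astype(int)
A=a["img"][240:320,330:430,::-1]; B=b["img"][140:240,320:420,::-1]
cv2.imwrite("pics/w.png",np.hstack([cv2.resize(A,(400,320),interpolation=2),cv2.resize(B,(320,320),interpolation=2)]))
def rect(mask,name):
    m=mask.astype(np.uint8); c=max(cv2.findContours(m,0,2)[0],key=cv2.contourArea)
    mm=np.zeros_like(m); cv2.drawContours(mm,[c],-1,1,-1); p=P[(mm>0)&mask]; p=p[~np.isnan(p).any(1)]
    print(name,"med z",np.median(p[:,2]).round(1),"rect",cv2.minAreaRect(p[:,:2].astype(np.float32)),len(p)); return p
v,u=np.mgrid[:420,:560]
roi=lambda x0,y0,x1,y1:(u>=x0)&(u<x1)&(v>=y0)&(v<y1)
z=P[...,2]; 
rect(roi(320,150,395,245)&(z>90),"case z>90")
rect(roi(320,150,395,245)&(z>66)&(z<85),"pan")
rect(roi(320,150,395,245)&(z>36)&(z<50),"housing")
rect(roi(360,215,385,240)&(im.sum(2)<130)&(z>35),"key")
rect(roi(138,250,245,320)&(z>22)&(z<36),"jobtray walls")
rect(roi(138,250,245,320)&(z>-2)&(z<36),"jobtray all")
rect(roi(340,255,425,300)&(z>3)&(z<16),"wtray")
for r in [(350,262,374,292),(374,258,396,290),(396,255,422,290)]:
    m=roi(*r)&(z>30); p=P[m]; print(r,"zmax",np.sort(p[:,2])[-5:].round(1)); t=p[p[:,2]>p[:,2].max()-8]; print("  knob",t.mean(0).round(1),len(t), "ext",np.ptp(p,axis=0).round(1))
print("instrument", [ (h,P[roi(215,150,310,265)&(z>h)][:,:2].min(0).round(),P[roi(215,150,310,265)&(z>h)][:,:2].max(0).round()) for h in (30,120,180)], np.nanmax(z[roi(215,150,310,265)]))
print("pot",np.nanmax(z[roi(275,270,310,305)]), "overhead", np.nanmax(z[roi(320,60,420,140)]))
E
```

```text
case z>90 med z 107.5 rect ((661.6525268554688, -181.07127380371094), (60.7152099609375, 151.5748291015625), 74.11219024658203) 1222
pan med z 71.9 rect ((638.2977905273438, -231.196533203125), (42.580108642578125, 119.16242980957031), 73.84578704833984) 451
housing med z 42.4 rect ((630.0228271484375, -186.89703369140625), (165.32028198242188, 184.44158935546875), 85.79320526123047) 1615
key med z 61.0 rect ((560.3733520507812, -232.96881103515625), (21.414508819580078, 22.266239166259766), 42.8309326171875) 56
jobtray walls med z 31.2 rect ((416.67669677734375, 222.62294006347656), (149.78726196289062, 152.9347381591797), 88.52836608886719) 298
jobtray all med z 4.8 rect ((425.31732177734375, 282.8642578125), (307.467041015625, 189.927490234375), 88.61157989501953) 6204
wtray med z 7.2 rect ((424.4084167480469, -253.24130249023438), (95.85517883300781, 203.62820434570312), 4.661051273345947) 1027
(350, 262, 374, 292) zmax [89.9 90.2 93.3 94.1 94.6]
  knob [ 423.  -194.7   89.6] 15 ext [37.6 39.5 61.9]
(374, 258, 396, 290) zmax [68.4 68.8 69.7 70.8 73.6]
  knob [ 427.6 -254.7   68.5] 12 ext [30.2 52.3 43.5]
(396, 255, 422, 290) zmax [ 99.   99.5  99.5  99.5 100.9]
  knob [ 434.3 -317.2   95.8] 42 ext [52.  51.3 66.4]
instrument [(30, array([473., -64.]), array([801., 209.])), (120, array([621., -61.]), array([763., 192.])), (180, array([635.,  -0.]), array([706.,  98.]))] 309.28556064448344
pot 160.82738125894255 overhead 351.96298149109066
```

View pics/w.png

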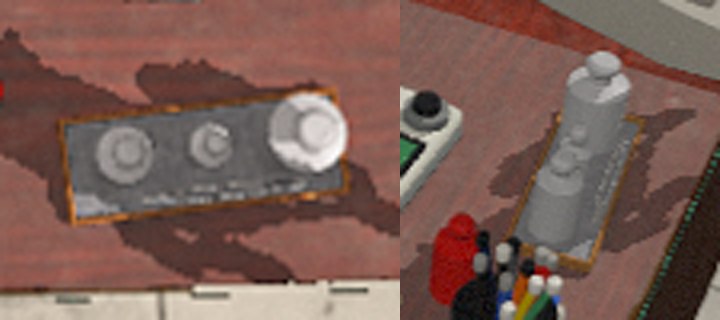

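The enlarged crop shows steel weights left to right: a mid-size one (knob top about 88 mm, Ø≈40), the smallest (about 68) and the largest (about 97). The weight I need is therefore the leftmost, at top pixel (361,279), about (423,-195). Next I'll refine the tray and key, and move toward the case (centre (662,-181), long axis at -16°).

```bash
python3 - <<'E'
from h import *
import pickle
a,b=pickle.load(open("v0.pkl","rb"))
for d,roi,n in((a,(136,250,248,320),"top"),(b,(215,270,365,420),"scene")):
    P=cloud(d); im=d["img"]; hsv=cv2.cvtColor(im,cv2.COLOR_RGB2HSV)
    v,u=np.mgrid[:420,:560]; R=(u>=roi[0])&(u<roi[2])&(v>=roi[1])&(v<roi[3])
    for lo,hi in((2,7),(9,34)):
        m=R&(P[...,2]>lo)&(P[...,2]<hi)&(hsv[...,1]<70)
        m=cv2.morphologyEx(m.astype(np.uint8),cv2.MORPH_CLOSE,np.ones((3,3)))
        n_,l,s,_=cv2.connectedComponentsWithStats(m); k=1+s[1:,4].argmax(); p=P[(l==k)&R]; p=p[~np.isnan(p).any(1)]
        p=p[(p[:,2]>lo)&(p[:,2]<hi)]
        print(n,lo,cv2.minAreaRect(p[:,:2].astype(np.float32)),len(p))
P=cloud(a)
c=onplane(a,[(146,259),(237,258),(236,311),(144,311)],30); print("corners",c.round(1).tolist(),c.mean(0))
print("lens",onplane(a,[(223,272),(222,298)],16).round(1).tolist())
E
```

```text
top 2 ((421.1701354980469, 283.00860595703125), (250.69520568847656, 154.9822235107422), 87.2791976928711) 1759
top 9 ((419.9871826171875, 279.95654296875), (263.96722412109375, 151.8025665283203), 87.34532928466797) 1391
scene 2 ((422.0238037109375, 291.5821533203125), (207.13926696777344, 137.7265167236328), 87.71646118164062) 4745
scene 9 ((424.4679260253906, 286.91387939453125), (282.7259826660156, 166.1891632080078), 86.89256286621094) 3346
corners [[494.8, 403.8, 30.0], [490.7, 146.9, 30.0], [343.9, 151.9, 30.0], [350.3, 407.6, 30.0]] [419.9306041  277.53520952  30.        ]
lens [[453.5, 188.2, 16.0], [380.8, 191.8, 16.0]]
```

Emit:
send_rows([
  [85, [0.9, 0.9, 0.2], [0, 0, -0.9]],
  [85, [0.9, 0.9, 0], [0, 0, -0.9]],
  [85, [0.9, 0.9, 0], [0, 0, -0.9]],
  [85, [0.9, 0.9, 0], [0, 0, -0.9]],
  [85, [0.9, 0.9, 0], [0, 0, -0.9]],
  [85, [0.9, 0.9, 0], [0, 0, -0.9]],
  [85, [0.5, 0.6, 0], [0, 0, -0.9]],
  [85, [0, 0, 0], [0, 0, -1]],
])

```text
clock: 1.1
eef_pos: [530.1, -300.9, 257.2]
tool_rot: [-3.138, 0.0, -0.266]
force: [-0.5, -1.1, 0.5]
width: 85.3
gripper_force: 0.0
```

Emit:
send_rows([
  [85, [0.8, 0.7, 0], [0, 0, 0]],
  [85, [0.8, 0.7, 0], [0, 0, 0]],
  [85, [0.5, 0.5, -0.4], [0, 0, 0]],
  [85, [0, 0, -0.6], [0, 0, 0]],
  [85, [0, 0, -0.4], [0, 0, 0]],
  [85, [0, 0, 0], [0, 0, 0]],
])

```text
clock: 1.85
eef_pos: [648.9, -193.6, 171.4]
tool_rot: [3.141, 0.006, -0.272]
force: [-1.5, 0.7, 0.1]
width: 84.9
gripper_force: 0.0
```

```bash
python3 - <<'E'
from h import *
d=save("wrist","wr1"); s=sensors.read_state(); print(s["eef_pos"],s["tool_rot"])
P=cloud(d); m=(P[...,2]>95)&(P[...,2]<125)&(np.abs(P[...,0]-660)<120)&(np.abs(P[...,1]+185)<110)
hsv=cv2.cvtColor(d["img"],cv2.COLOR_RGB2HSV); m&=(hsv[...,0]>100)&(hsv[...,0]<135)&(hsv[...,1]>80)
p=P[m]; print(len(p),np.median(p[:,2]),cv2.minAreaRect(p[:,:2].astype(np.float32)))
E
```

```text
[ 650.09311882 -194.14216618  173.23333537] [ 3.14151739e+00  2.01071415e-03 -2.72339099e-01]
19178 108.3750521453749 ((680.6298828125, -137.0263671875), (154.45530700683594, 163.4464111328125), 74.18002319335938)
```

View pics/wr1.png

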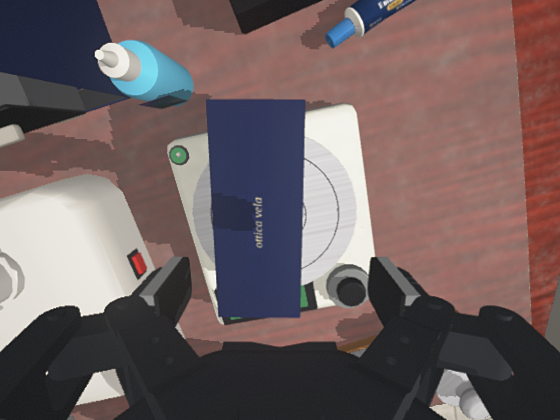

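```bash
python3 - <<'E'
from h import *
d=get_image("wrist"); P=cloud(d)
m=(P[...,2]>100)&(P[...,2]<125)&(np.abs(P[...,0]-660)<100)&(np.abs(P[...,1]+185)<90)
n,l,s,_=cv2.connectedComponentsWithStats(cv2.erode(m.astype(np.uint8),np.ones((3,3))))
k=1+s[1:,4].argmax(); p=P[l==k]; print(s[k],np.median(p[:,2]),cv2.minAreaRect(p[:,:2].astype(np.float32)))
th=np.radians(-16); q=p[:,:2]@np.array([[np.cos(th),-np.sin(th)],[np.sin(th),np.cos(th)]])
print(np.percentile(q,[1,99],axis=0))
E
```

```text
[  207   103    97   215 18196] 108.38350576303324 ((661.275146484375, -181.3035125732422), (58.95259475708008, 148.92372131347656), 74.27214050292969)
[[613.80505464 -20.744012  ]
 [759.2113864   36.5639897 ]]
```

The wrist view shows the case centred at column 255, aligned with the fingers. The spray bottle at (150,75) and the key at (348,285) are clear of it. Centre is (661.4,-181.2).

Emit:
send_rows([
  [85, [0.19, 0.21, 0], [0, 0, 0]],
  [85, [0, 0, -0.4], [0, 0, 0]],
  [85, [0, 0, -0.4], [0, 0, 0]],
  [85, [0, 0, -0.3], [0, 0, 0]],
  [85, [0, 0, -0.2], [0, 0, 0]],
  [85, [0, 0, 0], [0, 0, 0]],
])

```text
clock: 2.7
eef_pos: [661.9, -181.4, 95.4]
tool_rot: [-3.141, 0.001, -0.272]
force: [-0.2, -0.3, 0.4]
width: 85.0
gripper_force: 0.0
```

Emit:
send_rows([
  [55, [0, 0, 0], [0, 0, 0]],
  [55, [0, 0, 0], [0, 0, 0]],
  [55, [0, 0, 0], [0, 0, 0]],
  [55, [0, 0, 0], [0, 0, 0]],
  [55, [0, 0, 0.15], [0, 0, 0]],
  [55, [0, 0, 0.3], [0, 0, 0]],
  [55, [0, 0, 0.5], [0, 0, 0]],
])

```text
clock: 3.58
eef_pos: [661.1, -181.4, 153.4]
tool_rot: [3.142, 0.002, -0.272]
force: [-0.0, 0.1, -2.4]
width: 58.8
gripper_force: 69.9
```

Emit:
send_rows([
  [55, [-0.2, 0, 0.8], [0, 0, 0]],
  [55, [-0.7, 0, 0.8], [0, 0, 0.8]],
  [55, [-0.8, 0, 0.4], [0, 0, 0.9]],
  [55, [-0.8, 0, 0], [0, 0, 0.9]],
  [55, [-0.8, 0.2, 0], [0, 0, 0.9]],
  [55, [-0.5, 0.6, 0], [0, 0, 0.9]],
  [55, [0, 0.7, 0], [0, 0, 0.9]],
  [55, [0, 0.7, 0], [0, 0, 0.9]],
])

```text
clock: 4.58
eef_pos: [434.5, -48.9, 273.5]
tool_rot: [3.141, -0.002, 0.27]
force: [2.0, 0.5, -2.8]
width: 59.0
gripper_force: 69.8
```

Emit:
send_rows([
  [55, [0, 0.7, 0], [0, 0, 0.9]],
  [55, [0, 0.7, 0], [0, 0, 0.9]],
  [55, [0, 0.7, 0], [0, 0, 0.9]],
  [55, [0, 0.7, 0], [0, 0, 0.9]],
  [55, [0, 0.7, 0], [0, 0, 0.9]],
  [55, [0, 0.7, 0], [0, 0, 0.9]],
  [55, [0, 0.7, 0], [0, 0, 0.9]],
  [55, [0, 0.5, 0], [0, 0, 0.9]],
])

```text
clock: 5.58
eef_pos: [434.6, 276.2, 273.2]
tool_rot: [3.141, -0.001, 0.901]
force: [0.8, -0.9, -1.5]
width: 59.0
gripper_force: 69.8
```

Emit:
send_rows([
  [55, [-0.1, 0.3, 0], [0, 0, 0.9]],
  [55, [-0.1, 0.2, 0], [0, 0, 0.9]],
  [55, [0, 0, 0], [0, 0, 0.9]],
  [55, [0, 0, 0], [0, 0, 0.9]],
  [55, [0, 0, 0], [0, 0, 0.9]],
  [55, [0, 0, 0], [0, 0, 0.9]],
  [55, [0, 0, 0], [0, 0, 0.9]],
  [55, [0, 0, 0], [0, 0, 0]],
])

```text
clock: 6.58
eef_pos: [422.8, 303.3, 272.5]
tool_rot: [3.141, 0.001, 1.446]
force: [-1.1, -0.2, -2.1]
width: 58.9
gripper_force: 69.8
```

```bash
python3 - <<'E'
from h import *
d=save("wrist","wr2"); s=sensors.read_state(); print(s["eef_pos"],s["tool_rot"],s["qpos"].round(2))
E
```

```text
[422.86593962 303.47874112 272.43117229] [3.14116246e+00 5.77000540e-04 1.44504064e+00] [-0.44  0.43 -0.34  1.84  0.18  0.9  -0.99]
```

View pics/wr2.png

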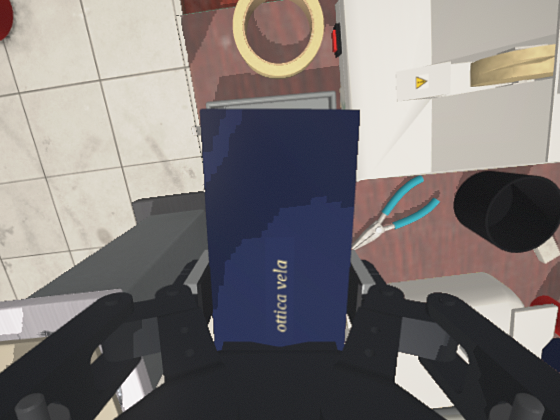

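The wrist view shows the case held straight, with its far edge short of the tray's +y wall at (270,103). It needs a further 4.5° turn and 10 mm in y before I lower it.

Emit:
send_rows([
  [55, [-0.02, 0.17, 0], [0, 0, 0.9]],
  [55, [0, 0, -0.8], [0, 0, 0]],
  [55, [0, 0, -0.9], [0, 0, 0]],
  [55, [0, 0, -0.9], [0, 0, 0]],
  [55, [0, 0, -0.7], [0, 0, 0]],
  [55, [0, 0, -0.4], [0, 0, 0]],
  [55, [0, 0, 0], [0, 0, 0]],
])

```text
clock: 7.5
eef_pos: [420.8, 313.5, 48.7]
tool_rot: [-3.139, 0.003, 1.525]
force: [-0.0, -0.4, -1.2]
width: 58.9
gripper_force: 69.6
```

Emit:
send_rows([
  [55, [0, 0, -0.2], [0, 0, 0]],
  [55, [0, 0, -0.1], [0, 0, 0]],
  [55, [0, 0, -0.05], [0, 0, 0]],
  [55, [0, 0, 0], [0, 0, 0]],
])

```text
clock: 8.0
eef_pos: [422.0, 314.5, 29.9]
tool_rot: [3.141, -0.0, 1.525]
force: [-0.5, -0.8, 3.1]
width: 58.9
gripper_force: 70.3
```

Emit:
send_rows([
  [55, [0, 0, -0.01], [0, 0, 0]],
  [75, [0, 0, 0], [0, 0, 0]],
  [75, [0, 0, 0], [0, 0, 0]],
  [75, [0, 0, 0], [0, 0, 0]],
  [75, [0, 0, 0.3], [0, 0, 0]],
  [75, [0, 0, 0.6], [0, 0, 0]],
  [75, [0, 0, 0.9], [0, 0, 0]],
  [75, [0, 0, 0.9], [0, 0, 0]],
])

```text
clock: 9.0
eef_pos: [421.4, 314.3, 191.8]
tool_rot: [-3.141, 0.0, 1.525]
force: [0.1, 0.3, -0.3]
width: 75.1
gripper_force: 0.0
```

```bash
python3 - <<'E'
from h import *
d=get_image("top"); P=cloud(d); s=sensors.read_state(); print(s["eef_pos"],s["tool_rot"],s["width"])
w=get_image("wrist"); Q=cloud(w)
for n,C,dd in(("top",P,d),("wrist",Q,w)):
    h=cv2.cvtColor(dd["img"],cv2.COLOR_RGB2HSV)
    m=(C[...,2]>33)&(C[...,2]<50)&(abs(C[...,0]-420)<70)&(abs(C[...,1]-310)<120)&(h[...,0]>100)&(h[...,0]<140)&(h[...,1]>80)
    p=C[m]; print(n,len(p),np.percentile(p[:,2],[5,50,95]) if len(p) else 0,cv2.minAreaRect(p[:,:2].astype(np.float32)) if len(p) else 0)
v,u=np.mgrid[:420,:560]
for nm,ps in (("key",(352,212,388,245)),):
    m=(u>ps[0])&(u<ps[2])&(v>ps[1])&(v<ps[3])&(d["img"].astype(int).sum(2)<130)&(P[...,2]>40); p=P[m]
    print(nm,len(p),np.median(p[:,2]),cv2.minAreaRect(p[:,:2].astype(np.float32)))
m=(P[...,2]>66)&(P[...,2]<85)&(abs(P[...,0]-650)<80)&(abs(P[...,1]+188)<80); p=P[m]
print("pan",cv2.minEnclosingCircle(p[:,:2].astype(np.float32)),np.median(p[:,2]))
E
```

```text
[424.13470903 317.05336043 198.33045306] [ 3.13361198 -0.00693578  1.52562897] 75.05532859665006
top 580 [35.01355372 39.84037368 45.79604572] ((420.342529296875, 286.814453125), (95.96660614013672, 58.293418884277344), 88.29615020751953)
wrist 8659 [39.35963591 40.48448967 41.63122052] ((421.6022644042969, 314.1935119628906), (148.54539489746094, 58.81993103027344), 87.23387908935547)
key 95 58.15069231336749 ((565.2816162109375, -212.77386474609375), (35.900428771972656, 61.08769607543945), 2.828011989593506)
pan ((650.9126586914062, -189.30343627929688), 65.83424377441406) 73.53154363296849
```

Emit:
send_rows([
  [0, [0, -0.2, 0.8], [0, 0, 0]],
  [0, [0, -0.9, 0.3], [0, 0, 0]],
  [0, [0, -0.9, 0], [0, 0, 0]],
  [0, [0, -0.9, 0], [0, 0, 0]],
  [0, [0, -0.9, 0], [0, 0, 0]],
  [0, [0, -0.9, 0], [0, 0, 0]],
  [0, [0, -0.9, 0], [0, 0, 0]],
  [0, [0, -0.9, 0], [0, 0, 0]],
])

```text
clock: 10.1
eef_pos: [421.3, -77.2, 256.2]
tool_rot: [-3.141, -0.0, 1.525]
force: [0.2, 0.2, -0.2]
width: 0.1
gripper_force: 0.0
```

Emit:
send_rows([
  [0, [0.3, -0.9, 0], [0, 0, 0]],
  [0, [0.5, -0.7, 0], [0, 0, 0]],
  [0, [0.5, -0.5, 0], [0, 0, 0]],
  [0, [0.4, -0.2, -0.3], [0, 0, 0]],
  [0, [0, 0, -0.7], [0, 0, 0]],
  [0, [0, 0, 0], [0, 0, 0]],
  [0, [0, 0, 0], [0, 0, 0]],
])

```text
clock: 10.98
eef_pos: [523.9, -213.4, 197.2]
tool_rot: [3.141, 0.0, 1.526]
force: [-0.3, -0.5, 0.8]
width: 0.3
gripper_force: 0.0
```

```bash
python3 - <<'E'
from h import *
d=save("wrist","wr3"); s=sensors.read_state(); print(s["eef_pos"],s["tool_rot"],s["width"],s["force"])
P=cloud(d)
m=(P[...,2]>52)&(P[...,2]<68)&(abs(P[...,0]-559)<30)&(abs(P[...,1]+234)<30)&(d["img"].astype(int).sum(2)<150); p=P[m]
if len(p): print("key",len(p),np.percentile(p[:,2],[10,50,90]),cv2.minAreaRect(p[:,:2].astype(np.float32)),cv2.minEnclosingCircle(p[:,:2].astype(np.float32)))
E
```

```text
[ 524.3669067  -213.49104928  197.81277164] [3.13961697e+00 5.62502125e-04 1.52572118e+00] 0.14378410751560353 [-0.28347695 -0.49592109 -0.32840003]
key 24 [56.18719506 58.14730336 60.12137483] ((556.0735473632812, -225.34249877929688), (19.806859970092773, 5.221529006958008), 19.753799438476562) ((556.9559326171875, -227.79965209960938), 9.903529167175293)
```

View pics/wr3.png

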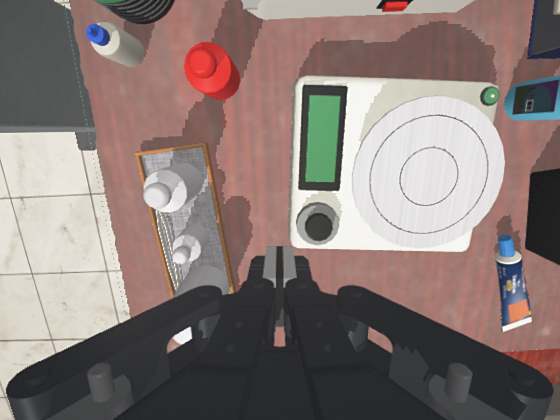

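The wrist view shows the pan empty with its centre at (428,176), and the key cap at (318,224). The middle weight (159,195) and small weight (180,248) are both in their tray. I'll cast these to points.

```bash
python3 - <<'E'
from h import *
d=get_image("wrist"); P=cloud(d); g=cv2.cvtColor(d["img"],cv2.COLOR_RGB2GRAY)
print("depth pts key",P[224,318].round(1),P[218,318].round(1),P[224,324].round(1),"grey",g[224,318],g[224,335])
v,u=np.mgrid[:420,:560]
m=((u-318)**2+(v-224)**2<25**2)&(g<75); n,l,s,c=cv2.connectedComponentsWithStats(m.astype(np.uint8)); k=1+s[1:,4].argmax(); print(s[k],c[k])
print("key",onplane(d,c[k],P[224,318][2]).round(1), np.nanmedian(P[l==k],axis=0))
m=(P[...,2]>68)&(P[...,2]<80)&(u>340)&(u<515)&(v>85)&(v<260); p=P[m]; print("pan",cv2.minEnclosingCircle(p[:,:2].astype(np.float32)),np.median(p[:,2]))
p=P[(P[...,2]>79)&(P[...,2]<90)&(u>135)&(u<180)&(v>175)&(v<215)]; print("mid knob",p.mean(0),np.ptp(p,axis=0),len(p))
p=P[(P[...,2]>25)&(P[...,2]<60)&(u>135)&(u<215)&(v>155)&(v<225)]; print("mid body",p.min(0),p.max(0))
E
```

```text
depth pts key [ 558.9 -230.6   64. ] [ 559.1 -225.3   62.8] [ 564.4 -231.1   63.4] grey 63 165
[305 213  26  27 559] [317.5706619  225.78354204]
key [[ 558.5 -232.3   64. ]] [ 558.86671166 -232.65497381   62.82299271]
pan ((650.6114501953125, -188.88967895507812), 65.43980407714844) 74.40399552703863
mid knob [ 423.97184408 -192.95097138   85.06663667] [20.44573732 21.48135145  9.71160798] 559
mid body [ 420.32652033 -211.53556534   25.11609152] [ 442.49348485 -173.82767739   59.96162032]
```

Emit:
send_rows([
  [0, [0.58, -0.33, 0], [0, 0, 0]],
  [0, [0, 0, -0.6], [0, 0, 0]],
  [0, [0, 0, -0.7], [0, 0, 0]],
  [0, [0, 0, -0.5], [0, 0, 0]],
  [0, [0, 0, 0], [0, 0, 0]],
  [0, [0, 0, 0], [0, 0, 0]],
])

```text
clock: 11.82
eef_pos: [559.8, -233.6, 90.4]
tool_rot: [3.139, 0.001, 1.525]
force: [1.0, 0.1, 0.9]
width: 0.3
gripper_force: 0.0
```

Emit:
send_rows([
  [0, [0, 0, -0.15], [0, 0, 0]],
  [0, [0, 0, -0.08], [0, 0, 0]],
  [0, [0, 0, 0], [0, 0, 0]],
  [0, [0, 0, 0], [0, 0, 0]],
])

```text
clock: 12.32
eef_pos: [559.4, -233.7, 75.3]
tool_rot: [3.139, 0.001, 1.525]
force: [2.3, -1.3, 3.7]
width: -0.1
gripper_force: 1.9
```

Emit:
send_rows([
  [0, [0, 0, -0.05], [0, 0, 0]],
  [0, [0, 0, 0], [0, 0, 0]],
  [0, [0, 0, 0], [0, 0, 0]],
])

```text
clock: 12.7
eef_pos: [559.5, -233.7, 73.4]
tool_rot: [3.139, 0.001, 1.525]
force: [-0.3, -1.1, 14.6]
width: 0.0
gripper_force: 7.3
```

The key is on its stop (14.6 N against a 5 N spring). I'll release it and go to the weight.

Emit:
send_rows([
  [0, [0, 0, 0.2], [0, 0, 0]],
  [0, [0, 0, 0.6], [0, 0, 0]],
  [0, [0, 0, 0.9], [0, 0, 0]],
  [70, [-0.6, 0.1, 0.5], [0, 0, 0.7]],
  [70, [-0.8, 0.3, 0], [0, 0, 0.7]],
  [70, [-0.7, 0.28, 0], [0, 0, 0]],
  [70, [-0.16, 0, 0], [0, 0, 0]],
  [70, [0, 0, 0], [0, 0, 0]],
])

```text
clock: 13.7
eef_pos: [422.5, -192.8, 203.7]
tool_rot: [-3.141, -0.0, 1.647]
force: [0.7, -0.3, -0.4]
width: 69.7
gripper_force: 0.0
```

```bash
python3 - <<'E'
from h import *
t=get_image("top"); s=sensors.read_state(); print(s["eef_pos"],s["tool_rot"],s["width"],s["force"])
d=save("wrist","wr4"); P=cloud(d); v,u=np.mgrid[:420,:560]
C=(abs(P[...,0]-424)<40)&(abs(P[...,1]+193)<28)
for lo,hi in((78,90),(55,66)):
    p=P[C&(P[...,2]>lo)&(P[...,2]<hi)]; print(len(p), p.min(0) if len(p) else 0,p.max(0) if len(p) else 0)
P=cloud(t); p=P[(abs(P[...,0]-559)<10)&(abs(P[...,1]+233)<10)]; print("key z",np.percentile(p[:,2],[50,90]))
E
```

```text
[ 423.69590914 -192.93738025  203.7007199 ] [3.14077644e+00 1.74631249e-04 1.64707091e+00] 69.88050776350494 [ 0.16504224 -0.24480615 -0.04325186]
499 [ 412.027417   -203.97692176   78.30709021] [ 433.08342778 -183.02801258   88.84118333]
888 [ 402.97996348 -213.20635061   55.50688077] [ 442.07095763 -173.91377274   65.99966157]
key z [62.17272918 65.23052917]
```

View pics/wr4.png

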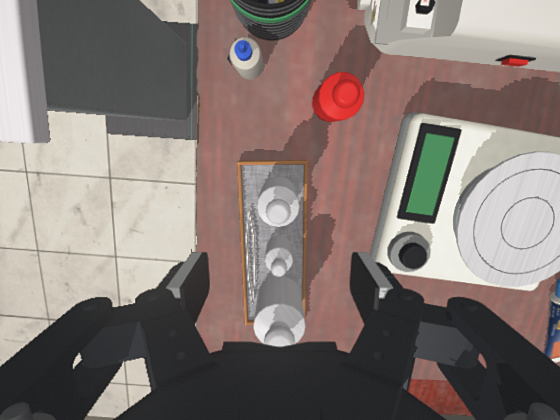

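The wrist view has all three steel weights in line in the wooden tray: middle at (278,208), small (278,262), large (280,330). The red decoy is at (338,97). TCP is over the middle weight at (422.5,-193.5), so I'll go down.

Emit:
send_rows([
  [70, [-0.02, -0.01, -0.8], [0, 0, 0]],
  [70, [0, 0, -0.8], [0, 0, 0]],
  [70, [0, 0, -0.5], [0, 0, 0]],
  [70, [0, 0, -0.3], [0, 0, 0]],
  [70, [0, 0, -0.26], [0, 0, 0]],
  [70, [0, 0, 0], [0, 0, 0]],
  [70, [0, 0, 0], [0, 0, 0]],
])

```text
clock: 14.68
eef_pos: [422.5, -193.2, 44.1]
tool_rot: [3.141, 0.0, 1.648]
force: [0.0, 0.5, -0.1]
width: 70.0
gripper_force: 0.0
```

Emit:
send_rows([
  [36, [0, 0, 0], [0, 0, 0]],
  [36, [0, 0, 0], [0, 0, 0]],
  [36, [0, 0, 0], [0, 0, 0]],
  [36, [0, 0, 0], [0, 0, 0]],
  [36, [0, 0, 0], [0, 0, 0]],
])

```text
clock: 15.3
eef_pos: [422.5, -193.3, 44.9]
tool_rot: [3.14, 0.001, 1.648]
force: [0.2, 0.2, 5.9]
width: 38.5
gripper_force: 59.9
```

Emit:
send_rows([
  [36, [0, 0, 0.2], [0, 0, 0]],
  [36, [0, 0, 0.5], [0, 0, 0]],
  [36, [0, 0, 0.7], [0, 0, 0]],
  [36, [0, 0, 0.7], [0, 0, 0]],
  [36, [0, 0, 0], [0, 0, 0]],
])

```text
clock: 15.92
eef_pos: [423.0, -193.8, 172.9]
tool_rot: [3.136, 0.003, 1.647]
force: [0.1, -1.0, -4.7]
width: 39.0
gripper_force: 61.7
```

Emit:
send_rows([
  [36, [0.4, 0, 0], [0, 0, 0]],
  [36, [0.7, 0, 0], [0, 0, 0]],
  [36, [0.7, 0, 0], [0, 0, 0]],
  [36, [0.7, 0.07, 0], [0, 0, 0]],
  [36, [0.7, 0, 0], [0, 0, 0]],
  [36, [0.5, 0, 0], [0, 0, 0]],
  [36, [0.1, 0, 0], [0, 0, 0]],
  [36, [0, 0, 0], [0, 0, 0]],
])

```text
clock: 16.92
eef_pos: [647.9, -188.6, 168.0]
tool_rot: [-3.137, -0.001, 1.648]
force: [-0.4, 0.4, -5.5]
width: 38.6
gripper_force: 61.8
```

```bash
python3 - <<'E'
from h import *
s=sensors.read_state(); print(s["eef_pos"],s["tool_rot"],s["width"],s["force"])
d=save("wrist","wr5"); P=cloud(d); e=s["eef_pos"]
v,u=np.mgrid[:420,:560]
m=(P[...,2]>e[2]-30)&(abs(P[...,0]-e[0])<30)&(abs(P[...,1]-e[1])<26)
p=P[m]; print(len(p)); 
top=p[p[:,2]>e[2]+30]; print("knob",top.min(0),top.max(0)) if len(top) else 0
E
```

```text
[ 647.94730366 -188.62737667  168.03585513] [-3.13731235e+00 -9.57155644e-04  1.64790076e+00] 38.627531267427266 [-0.39232484  0.40432725 -5.47713258]
34499
knob [ 617.94843833 -193.36811414  198.06159929] [ 677.94441003 -165.47166888  255.21934357]
```

View pics/wr5.png

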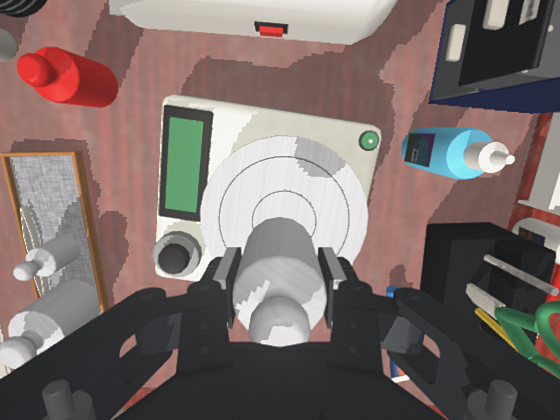

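The wrist view shows the weight held upright at (280,280) over the pan (centre about (284,218) in perspective). The two other weights are still in place at (40,260) and (45,325). I'll lower it gently.

Emit:
send_rows([
  [36, [0.045, 0, -0.3], [0, 0, 0]],
  [36, [0, 0, -0.3], [0, 0, 0]],
  [36, [0, 0, -0.2], [0, 0, 0]],
  [36, [0, 0, 0], [0, 0, 0]],
  [36, [0, 0, 0], [0, 0, 0]],
])

```text
clock: 17.6
eef_pos: [652.7, -188.9, 122.3]
tool_rot: [3.141, 0.0, 1.648]
force: [0.2, 0.5, -5.1]
width: 38.2
gripper_force: 61.8
```

Emit:
send_rows([
  [36, [0, 0, -0.04], [0, 0, 0]],
  [36, [0, 0, -0.04], [0, 0, 0]],
  [36, [0, 0, -0.03], [0, 0, 0]],
  [36, [0, 0, 0], [0, 0, 0]],
  [36, [0, 0, 0], [0, 0, 0]],
])

```text
clock: 18.23
eef_pos: [652.4, -188.9, 115.5]
tool_rot: [3.142, -0.0, 1.648]
force: [1.1, 0.3, -4.3]
width: 38.5
gripper_force: 61.8
```

Also trimming x by about -1.5 mm before contact.

Emit:
send_rows([
  [36, [-0.025, 0, 0], [0, 0, 0]],
  [36, [0, 0, -0.03], [0, 0, 0]],
  [36, [0, 0, -0.03], [0, 0, 0]],
  [36, [0, 0, 0], [0, 0, 0]],
  [36, [0, 0, 0], [0, 0, 0]],
])

```text
clock: 18.85
eef_pos: [650.9, -188.9, 111.9]
tool_rot: [-3.142, 0.0, 1.648]
force: [0.4, -1.5, -4.3]
width: 38.6
gripper_force: 61.9
```

Emit:
send_rows([
  [36, [0, 0, -0.03], [0, 0, 0]],
  [36, [0, 0, -0.02], [0, 0, 0]],
  [36, [0, 0, 0], [0, 0, 0]],
  [36, [0, 0, 0], [0, 0, 0]],
])

```text
clock: 19.35
eef_pos: [650.9, -189.0, 109.1]
tool_rot: [3.141, 0.0, 1.648]
force: [-0.6, -0.2, -1.2]
width: 39.0
gripper_force: 62.1
```

Emit:
send_rows([
  [36, [0, 0, -0.02], [0, 0, 0]],
  [36, [0, 0, 0], [0, 0, 0]],
  [36, [0, 0, 0], [0, 0, 0]],
])

```text
clock: 19.73
eef_pos: [650.9, -188.9, 107.8]
tool_rot: [3.141, 0.0, 1.648]
force: [-0.9, -0.4, 0.2]
width: 38.6
gripper_force: 62.2
```

Emit:
send_rows([
  [42, [0, 0, 0], [0, 0, 0]],
  [48, [0, 0, 0], [0, 0, 0]],
  [60, [0, 0, 0], [0, 0, 0]],
  [70, [0, 0, 0], [0, 0, 0]],
  [70, [0, 0, 0], [0, 0, 0]],
])

```text
clock: 20.35
eef_pos: [650.9, -188.9, 107.7]
tool_rot: [3.141, -0.0, 1.648]
force: [-0.0, -0.3, 0.9]
width: 70.2
gripper_force: 0.0
```

Emit:
send_rows([
  [70, [0, 0, 0.2], [0, 0, 0]],
  [70, [0, 0, 0.5], [0, 0, 0]],
  [70, [0, 0, 0.8], [0, 0, 0]],
  [70, [0, 0, 0.8], [0, 0, 0]],
  [70, [-0.6, 0, 0.3], [0, 0, 0]],
  [70, [-0.9, 0, 0], [0, 0, 0]],
  [70, [-0.9, 0, 0], [0, 0, 0]],
  [70, [-0.5, 0, 0], [0, 0, 0]],
])

```text
clock: 21.35
eef_pos: [474.1, -189.1, 264.7]
tool_rot: [-3.141, 0.001, 1.647]
force: [0.3, -0.1, -0.5]
width: 70.1
gripper_force: 0.0
```

```bash
python3 - <<'E'
from h import *
t=get_image("top"); b=get_image("scene"); s=sensors.read_state(); print(s["clock"],s["eef_pos"],s["width"],s["force"])
P=cloud(t)
m=(P[...,2]>63)&(P[...,2]<76)&(abs(P[...,0]-650)<80)&(abs(P[...,1]+188)<80);p=P[m];print("pan",np.median(p[:,2]),cv2.minEnclosingCircle(p[:,:2].astype(np.float32)))
m=(P[...,2]>100)&(P[...,2]<155)&(abs(P[...,0]-650)<40)&(abs(P[...,1]+188)<40);p=P[m];print("weight",p.min(0),p.max(0),len(p))
cv2.imwrite("pics/fin.png",np.hstack([cv2.resize(t["img"][140:320,130:430,::-1],(500,300),interpolation=2),cv2.resize(b["img"][120:300,220:400,::-1],(300,300),interpolation=2)]))
E
```

```text
21.45 [ 473.44474925 -189.45313744  264.73015158] 70.23222854605544 [0.50630203 0.09977144 0.31392786]
pan 68.5798294334307 ((651.090576171875, -188.77273559570312), 65.68875885009766)
weight [ 630.32049617 -208.92191495  101.36702211] [ 670.90978512 -169.47175181  154.30566442] 196
```

View pics/fin.png

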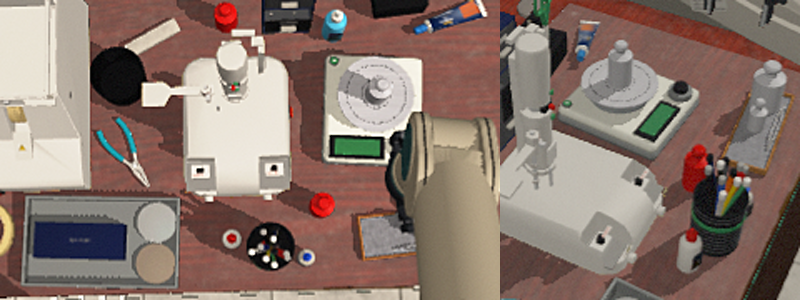

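The final view shows the weight upright at the pan centre (378,90). The case lies flat in the tray at (80,240) beside the undisturbed lenses, and the other weights are still in their tray. I'm handing the job in.

```bash
python3 -c "
from cell import ctrl; print(ctrl.finish_job())"
```

```text
the job is handed in; nothing more can be done
None
```

The balance check is done and handed in at about 21 s: the case lies flat in the job tray, the zero key was pressed to its stop and released with the pan empty, and the 500 g weight stands upright alone within about 1 mm of the pan centre.

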